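# Hang the nested swarf scoops on the bench hook

## Task

Hang the three swarf scoops from the wooden rack on the bench hook, the large yellow one first, then the medium green one, then the small red one, so that they nest into each other with their open sides facing the hook's tip. Set each one gently onto the hook, slide it along until it meets the stop or the scoop before it, press it home there with a light, steady push of about 8 N for about a second (never 20 N or more), and only then fetch the next. Leave all three hanging there close together, and leave the other things on the bench alone.

Things in the scene. Friction and masses are not known exactly. Their poses are not given: they have to be found in the camera images.
- large: Large yellow scoop, 0.2 to 0.37 kg. Origin: in its eye, where the hook arm's axis runs when it hangs. z up the handle; +x from the pan's open side to its closed back, the way it goes onto the hook. Black eye block x -11 to +11, 30 mm wide, z -27 to +14. Neck 10 x 14 mm. Pan 96 mm wide (y), z -127 to -43, x -11 to +23 mm, walls 3 mm. Stands upright on the pan's edge in the rack, yaw as the rack.
- large_grip (a point): Point on the large scoop's grip, 44 mm above its origin; its axes are the scoop's. The grip is an upright flat post on top of the eye block, 22 mm wide (y), 9 mm thick (x), from 30 mm below this point to 18 mm above. Pinch it from above across its width (along y), so that the fingers stay clear of the next scoop's grip 22 mm away. The medium and small grips are the same.
- medium: Medium green scoop, 0.16 to 0.29 kg; eye block, grip, origin and axes as the large one. Pan 78 mm wide, z -118 to -52, x -11 to +23 mm. Nested, the eye blocks touch face to face, its origin lies 22 mm to the -x side of the large one's and its pan is inside the large pan, 6 mm to spare all round.
- medium_grip (a point): Point on the medium scoop's grip, 44 mm above its origin. All three eyes alike: a passage along x through the 22 mm thick eye block, 16 mm wide (y), floor 22 mm below the scoop's origin, its roof an inverted V that centres itself on the 8 mm hook arm.
- small: Small red scoop, 0.12 to 0.23 kg; eye block, grip, origin and axes as the large one. Pan 60 mm wide, z -109 to -61, x -11 to +23 mm. Nested, its origin lies 22 mm to the -x side of the medium one's, its pan inside the medium pan, 6 mm to spare all round.
- small_grip (a point): Point on the small scoop's grip, 44 mm above its origin; axes as the scoop's.
- rack: Fixed plywood rack, 185 (x) by 114 (y) mm; origin on the bench 30 mm to the +x side of its centre. Three slots in a row along its x, 60 mm apart, walls up to 30 mm above the bench; one scoop stands in each, in any order. Lift a scoop at least 30 mm to clear it.
- hook (a point): Point on the hook arm's axis, 190 mm above the bench; x along the arm from tip to post, z up. Arm: level steel rod, 8 mm diameter, x -86 to +60 mm. On it a black rubber disc, 40 mm diameter, the stop: its front face is somewhere from x +8 to +32 (differs each time, not measured: feel for it); the large scoop is home with its origin 11 mm before that face. It gives 1 mm per 6 N and springs back.
- hook_entry (a point): Point on the arm's axis 65 mm towards the tip from the hook point, axes the same. Carry each scoop over the tip with its origin about 13 mm above the arm's axis (9 to 18 clears), lower it with its origin here, clear of the tip and of hung scoops, until the eye's roof bears on the arm (origin on the axis), then slide it towards +x; bearing down makes it drag.
- hook_tip (a point): Top of the hook's upturned tip, 13 mm above the arm's axis and 86 mm in front of the hook point; the tip is an 8 mm rod.
- stand: Fixed stand that carries the hook; origin on the bench, 50 mm to the tip's side of the hook point; +x from the hook's tip to its post. Steel base 150 by 110 by 12 mm, x -15 to +135; green post 16 by 20 mm at x +116, 202 mm tall.
- tin: Small aluminium tin, 42 mm diameter, 45 mm tall, standing on the bench; origin under its centre. Leave alone.
- blank: Turned brass part, stepped, 40 mm diameter, 45 mm tall, standing; origin under its centre. Leave alone.
- chuckkey: Steel chuck key, T shape 100 by 70 mm, 12 mm thick, lying; origin under the middle of its shank. Leave alone.
There are look-alikes about, which are no part of the job. Of the things like the small, leave any that is blue; of the rest the larger one is meant.

How it is judged:
On the way, in this order (a step that is already met when the one before it is completed fails the run):
1. the large scoop hangs on the hook arm and is pressed against the rubber stop with at least 4 N for 0.3 s (y of large in the frame of hook between -0.006 and 0.006 m and z of large in the frame of hook between -0.005 and 0.005 m and angle between large's own z axis and vertical below 0.2 rad and x of large in the frame of hook between -0.01 and 0.036 m and contact force between large and bumper_c0 above 4 N), for 0.3 s.
2. the medium scoop hangs in front of the large one, nested in it, and is pressed against it with at least 4 N for 0.3 s (y of large in the frame of hook between -0.006 and 0.006 m and z of large in the frame of hook between -0.005 and 0.005 m and angle between each of large, medium's own z axis and vertical below 0.2 rad and y of medium in the frame of hook between -0.006 and 0.006 m and z of medium in the frame of hook between -0.005 and 0.005 m and x of medium in the frame of large between -0.0245 and -0.0195 m and y of medium in the frame of large between -0.006 and 0.006 m and z of medium in the frame of large between -0.005 and 0.005 m and contact force between medium and large above 4 N), for 0.3 s.
3. the small scoop hangs in front of the medium one, nested in it, and is pressed against it with at least 4 N for 0.3 s (y of medium in the frame of hook between -0.006 and 0.006 m and z of medium in the frame of hook between -0.005 and 0.005 m and angle between each of medium, small's own z axis and vertical below 0.2 rad and y of small in the frame of hook between -0.006 and 0.006 m and z of small in the frame of hook between -0.005 and 0.005 m and x of small in the frame of medium between -0.0245 and -0.0195 m and y of small in the frame of medium between -0.006 and 0.006 m and z of small in the frame of medium between -0.005 and 0.005 m and contact force between small and medium above 4 N), for 0.3 s.
At the end, for the whole second after the job is handed in: All three scoops hang released and at rest on the hook arm, each within 6 mm sideways and 5 mm in height of its seat, upright within 0.2 rad: the large one within 4 mm of the stop, the medium one 19.5 to 24.5 mm in front of the large one, the small one 19.5 to 24.5 mm in front of the medium one (y of large in the frame of hook between -0.006 and 0.006 m and z of large in the frame of hook between -0.005 and 0.005 m and angle between each of large, medium, small's own z axis and vertical below 0.2 rad and y of medium in the frame of hook between -0.006 and 0.006 m and z of medium in the frame of hook between -0.005 and 0.005 m and y of small in the frame of hook between -0.006 and 0.006 m and z of small in the frame of hook between -0.005 and 0.005 m and x of bumper_c0 in the frame of large between 0.011 and 0.018 m and x of medium in the frame of large between -0.0245 and -0.0195 m and y of medium in the frame of large between -0.006 and 0.006 m and z of medium in the frame of large between -0.005 and 0.005 m and x of small in the frame of medium between -0.0245 and -0.0195 m and y of small in the frame of medium between -0.006 and 0.006 m and z of small in the frame of medium between -0.005 and 0.005 m and linear speed of each of large, medium, small below 0.02 m/s); the robot touches nothing.
It fails at once if a scoop is pushed against the stop or against another scoop with 20 N or more (contact force between any of large, medium, small and bumper_c0 above 20 N or contact force between any of medium, small and large above 20 N or contact force between small and medium above 20 N).
It fails at once if a scoop is forced or dropped onto the hook (over 45 N, counting both sides of the eye's V roof) (contact force between any of large, medium, small and stand above 45 N).
It fails at once if the tin, the brass part or the chuck key is moved by more than 15 mm (distance of any of tin, blank, chuckkey from where it was at the start of the episode above 0.015 m).
It also fails if it takes over 72 s, if anything falls off the work surface, if the arm or the gripper's body presses on something with over 40 N, if the wrist force passes 120 N, or if a joint passes its speed limit or range.

## Robot

A 6-joint arm with a two-finger parallel gripper is mounted at the origin on the work surface. World frame = base frame: x ahead of the robot, y to its left, z up, the work surface at z = 0. Lengths are in m, angles in rad, forces in N, time in s.
With the tool pointing down it reaches from about 0.4 to 0.825 m from the base axis. Payload 7 kg.
Tool frame: the origin (TCP) lies on the centre line of the jaws, within the pads' length; the fingertips stand 17 mm ahead of it and the grasp point (between the pads) lies 2 mm behind it; z points along the fingers, x is the direction in which the jaws open and shut, and the axes are right-handed (so a half turn about z gives the same grasp; the last joint's range is limited). The gripper opens to 88 mm and grips with 3 to 60 N. Pads are 19 mm wide; open, the fingers measure 130 mm over their backs; the gripper's body (78 mm by 193 mm) begins 47 mm behind the grasp point.
Start: joints at [-1.044, 0.359, 0.012, 0, -1.224, -0.288], TCP at [0.16, -0.656, 0.244] pointing down, gripper open.
Joint ranges: [-3.07, 3.07], [-1.43, 2.12], [-1.02, 1.25], [-3.03, 1.67], [-3.05, -0], [-3.03, 3.03]. Speed limits (rad/s): [2.39, 2.39, 3.01, 3.14, 3.14, 3.14].

## Interface

Orientations are given as a unit quaternion [w, x, y, z].
In Python, from bench import bot, grip, kin, vision, job gives the robot as it stands. Calls block until the motion is done:
- bot.reach(position, orientation): joint-space move of the TCP to a pose.
- bot.movel(position, rate=0.15, attitude=None, guard=None): straight line of the TCP; attitude=None keeps the orientation; rate is the mean speed in m/s. With guard (N) it stops when the force on the tool has changed by that much, and returns True; else False.
- bot.move_j(angles): joint-space move.
- grip(opening): finger opening in m; the grip force is fixed at half the most; returns when the fingers have stopped.
- bot.wait(seconds).
- kin.ik(position, orientation): joint angles nearest the present ones, or None.
- vision.camera(name): name is "scene" or "top" or "wrist"; returns a dict with "pixels" (420x560x3 uint8, blue, green, red), "fx", "fy", "cx", "cy" (pixels), "world_from_camera" (4x4, takes a point from camera to world coordinates); the wrist camera has in their place "tool_from_camera" (4x4, takes a point from camera to tool coordinates, whose origin is the TCP and whose axes are the tool frame's). Camera axes: x right, y down, z forward; pixel columns grow to the right and rows downward; lengths in m; the calibration is good to about 2 mm. A picture is of the moment at which its call begins: read the wrist's pose just before it. There is no depth.
A pose or a line that the arm cannot do raises bot.IKError and nothing moves.
- job.finish_job(): hands the job in, once; it reports no verdict.
Readings, each from a call of its own:
- bot.get_clock(): time.
- bot.get_joints(): joint angles.
- bot.get_joint_vel(): joint speeds.
- bot.get_joint_efforts(): joint torques, N m.
- bot.get_eef_pos(): TCP position.
- bot.get_ee_rot(): TCP orientation.
- bot.get_contact_force(): force on the tool from outside, world axes, zero at the start.
- bot.get_moment(): the same for the moment, N m.
- bot.get_opening(): finger opening in m.
Only numpy, scipy, OpenCV 4.12 (cv2) and the standard library are available. Lean on these libraries where they do the work, as an engineer would, in place of code of your own. Each camera call takes 0.05 s, during which the arm holds its last target. There are 200 camera calls.

## Working session

There is one attempt and no reset: what is moved stays moved. The work goes in short steps, each a Python script; the robot and the scene stay as the last script left them, time stands still between calls to the robot, and variables do not carry over. Pictures are saved under pics/ and viewed, about 8 in all and at most 12, crops included, and the job is handed in when it is done.

```bash
mkdir -p pics; ls; python3 - <<'E'
from bench import bot, grip, kin, vision, job
import cv2,numpy as np,pickle
d={}
for n in("scene","top"):
    c=vision.camera(n); d[n]=c; cv2.imwrite(f"pics/{n}0.png",c["pixels"])
    print(n,c["fx"],c["fy"],c["cx"],c["cy"]);print(np.round(c["world_from_camera"],3))
pickle.dump(d,open("d.pkl","wb")); print(bot.get_clock(),bot.get_ee_rot(),bot.get_contact_force())
E
```

```text
pics
scene 402.6152308903722 402.6152308903722 284.3108702013794 213.73872094728523
[[ 0.125  0.812 -0.57   1.085]
 [ 0.992 -0.11   0.06  -0.081]
 [-0.014 -0.573 -0.819  0.817]
 [ 0.     0.     0.     1.   ]]
top 533.4545074388037 533.4545074388037 275.08115309491086 214.58350030008808
[[-0.005 -0.996  0.093  0.52 ]
 [-1.     0.008  0.025 -0.046]
 [-0.025 -0.093 -0.995  1.104]
 [ 0.     0.     0.     1.   ]]
0.1 [-6.12483183e-04  6.17889959e-01  7.86264243e-01  4.04550318e-04] [-0.08690833  0.02283371 -0.29529504]
```

View pics/scene0.png

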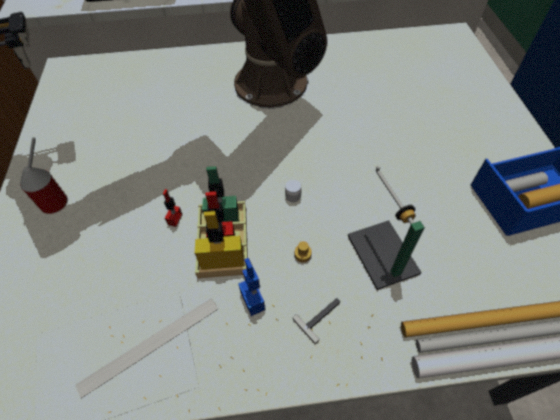

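View pics/top0.png

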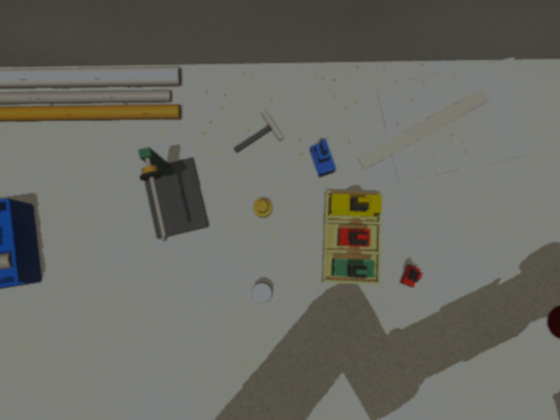

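Scene: rack near (222,235), yellow, red and green scoops in it, hook at right (tip 378,169, disc 404,213). Top: rack (352,236), hook tip (165,238), post (146,154). Blue and tiny red look-alikes stand outside the rack. I'll enlarge the rack and hook for detail.

```bash
python3 - <<'E'
import cv2,numpy as np,pickle
d=pickle.load(open("d.pkl","rb"))
t=d["top"]["pixels"];s=d["scene"]["pixels"]
f=lambda im,x0,y0,w,h:cv2.convertScaleAbs(cv2.resize(im[y0:y0+h,x0:x0+w],(400,300),interpolation=cv2.INTER_CUBIC),alpha=1.5)
im=np.vstack([np.hstack([f(t,280,170,160,120),f(t,120,140,140,105)]),np.hstack([f(s,150,160,160,120),f(s,340,160,120,90+0)])])
cv2.imwrite("pics/crop.png",im)
E
```

```text
(no output)
```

View pics/crop.png

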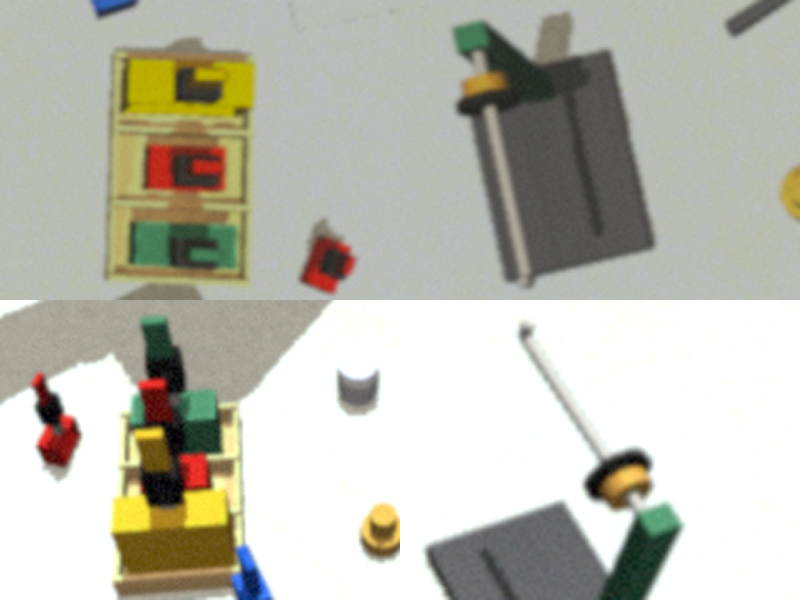

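Crops: the closed backs of the pans face up in the image (world +x), so the scoops already point towards the hook's post. In the crop, the tip is at (527,280) and the post top at (470,38). Next I'll measure with colour masks and rays.

```bash
cat > h.py <<'E'
import cv2,numpy as np
def ray(c,u,v,T=None):
    T=c["world_from_camera"] if T is None else T
    d=T[:3,:3]@np.array([(u-c["cx"])/c["fx"],(v-c["cy"])/c["fy"],1.]); return T[:3,3],d
def onz(c,u,v,z,T=None):
    o,d=ray(c,u,v,T); return o+d*(z-o[2])/d[2]
def tri(r1,r2):
    (o1,d1),(o2,d2)=r1,r2; d1=d1/np.linalg.norm(d1);d2=d2/np.linalg.norm(d2)
    s=np.linalg.lstsq(np.c_[d1,-d2],o2-o1,rcond=None)[0]
    a,b=o1+s[0]*d1,o2+s[1]*d2; return (a+b)/2,np.linalg.norm(a-b)
def quat(yaw): # tool down, tool x along scoop +y
    f=(yaw+np.pi/2)/2; return [0,np.cos(f),np.sin(f),0]
HUE={"yellow":(20,35),"green":(60,95),"red":(172,8),"blue":(105,130)}
def mask(im,col,S=100,V=40):
    h=cv2.cvtColor(im,cv2.COLOR_BGR2HSV); a,b=HUE[col]
    H=h[...,0]; m=((H>=a)&(H<=b)) if a<b else ((H>=a)|(H<=b))
    return (m&(h[...,1]>S)&(h[...,2]>V)).astype(np.uint8)
def blobs(m,amin=8):
    n,l,st,ce=cv2.connectedComponentsWithStats(m)
    return [(tuple(int(x) for x in st[i]),np.round(ce[i],1)) for i in range(1,n) if st[i][4]>=amin]
E
python3 - <<'E'
import pickle; from h import *
d=pickle.load(open("d.pkl","rb")); t,s=d["top"],d["scene"]
np.set_printoptions(precision=4,suppress=True)
for n,r in(("top",(290,120,430,300)),("scene",(150,150,260,290))):
  for c in("yellow","red","green"):
    m=mask(d[n]["pixels"],c); k=np.zeros_like(m);k[r[1]:r[3],r[0]:r[2]]=1
    print(n,c,blobs(m*k,12))
m=mask(t["pixels"],"green",60,30);m[:,250:]=0;print("post",blobs(m))
m=mask(s["pixels"],"green",60,30);m[:,:350]=0;print("post s",blobs(m))
cr=lambda x0,y0,k,u,v:(x0+u/k-.2,y0+v/k-.2)
tip=cr(120,140,400/140,527,280);post=cr(120,140,400/140,470,36)
tips=cr(340,160,400/120,526,1e9) 
ts=(340+126*.3,160+28*.3); ps=(340+260*.3,160+220*.3)
for nm,a,b,z in(("tip",tip,ts,.203),("post",post,ps,.202)):
  print(nm,a,b,onz(t,*a,z),onz(s,*b,z),tri(ray(t,*a),ray(s,*b)))
# rack corners at z=.03 (top crop scale 2.5)
for u,v in((112,50),(253,52),(106,280),(250,282)): print("rack",onz(t,280+u/2.5,170+v/2.5,.03))
for u,v in((475,),)*0: pass
E
```

```text
top yellow [((328, 192, 54, 68, 1566), array([357. , 213.3])), ((325, 223, 52, 59, 492), array([335.6, 254.4]))]
top red [((339, 228, 31, 19, 436), array([353.4, 236.3])), ((401, 265, 21, 22, 244), array([410.3, 275.4]))]
top green [((333, 260, 17, 15, 205), array([340.3, 267. ])), ((356, 261, 17, 15, 148), array([366.5, 268.3]))]
scene yellow [((203, 210, 16, 19, 222), array([210.7, 219.1])), ((195, 235, 49, 35, 1394), array([219.4, 252.4]))]
scene red [((163, 189, 7, 13, 48), array([165.8, 194.9])), ((205, 191, 14, 18, 180), array([212. , 199.1])), ((165, 205, 17, 21, 212), array([173.2, 216. ])), ((221, 221, 13, 15, 161), array([227.2, 227.6]))]
scene green [((207, 167, 9, 7, 36), array([211.1, 169.5])), ((221, 197, 16, 13, 170), array([228.9, 202.9])), ((203, 199, 4, 12, 35), array([204.6, 205.3]))]
post [((139, 148, 13, 11, 103), array([145.1, 152.7]))]
post s [((487, 0, 67, 53, 1801), array([521.2,  17. ])), ((391, 222, 33, 55, 537), array([407.4, 247.8]))]
tip (304.25, 237.8) (377.8, 168.4) [ 0.5652 -0.0725  0.203 ] [0.5726 0.165  0.203 ] (array([0.6077, 0.028 , 0.3023]), np.float64(0.2168469786066287))
post (284.3, 152.4) (418.0, 226.0) [ 0.7122 -0.0398  0.202 ] [0.7167 0.2019 0.202 ] (array([0.7415, 0.0515, 0.3175]), np.float64(0.21201978786295553))
rack [ 0.6705 -0.1202  0.03  ]
rack [ 0.6679 -0.234   0.03  ]
rack [ 0.4854 -0.1129  0.03  ]
rack [ 0.4833 -0.2272  0.03  ]
```

```bash
python3 - <<'E'
import pickle; from h import *
from bench import bot, grip, kin, vision, job
np.set_printoptions(precision=4,suppress=True)
d=pickle.load(open("d.pkl","rb")); t,s=d["top"],d["scene"]
for nm,a,b,z in(("tip",(164.4,237.8),(377.8,168.4),.203),("post",(144.6,152.6),(417.6,226),.202),
  ("yel",(364,199.2),(210.6,212.8),.19),("red",(362.5,236.8),(210.5,192.5),.172),("gre",(364.5,269),(211.3,168),.182)):
  print(nm,onz(t,*a,z),onz(s,*b,z),tri(ray(t,*a),ray(s,*b)))
yaw=-.038
p=onz(t,364,199.2,.19)
bot.reach([p[0],p[1],.30],quat(yaw))
T=np.eye(4)
P,q=bot.get_eef_pos(),bot.get_ee_rot(); c=vision.camera("wrist")
pickle.dump((P,q,c),open("w1.pkl","wb"));cv2.imwrite("pics/w1.png",c["pixels"])
print(P,q,c["fx"],c["cx"],c["cy"],bot.get_clock());print(c["tool_from_camera"])
E
```

```text
tip [0.5668 0.165  0.203 ] [0.5726 0.165  0.203 ] (array([0.5672, 0.167 , 0.1966]), np.float64(0.0010921267928360825))
post [0.7145 0.2017 0.202 ] [0.7166 0.2012 0.202 ] (array([0.715 , 0.2024, 0.1994]), np.float64(4.224566610609176e-05))
yel [ 0.6316 -0.1762  0.19  ] [ 0.6275 -0.1737  0.19  ] (array([ 0.631 , -0.1743,  0.1949]), np.float64(0.002466492219627167))
red [ 0.5679 -0.1748  0.172 ] [ 0.5635 -0.1756  0.172 ] (array([ 0.5676, -0.1745,  0.1771]), np.float64(0.0007118790245324306))
gre [ 0.5121 -0.1757  0.182 ] [ 0.5062 -0.1711  0.182 ] (array([ 0.5122, -0.1724,  0.1889]), np.float64(0.004585480414188103))
[ 0.6313 -0.177   0.2999] [-0.      0.7207  0.6932 -0.0001] 322.1146508807598 283.1622810157417 209.44454861154492 2.55
[[ 1.      0.0001  0.0005  0.0001]
 [-0.0002  0.9672  0.2541 -0.0667]
 [-0.0005 -0.2541  0.9672 -0.1414]
 [ 0.      0.      0.      1.    ]]
```

View pics/w1.png

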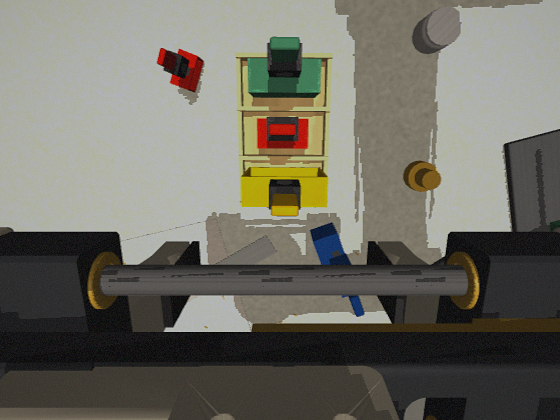

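Wrist view: yellow grip top at about (285,210), red (283,128), green (285,43). Top-camera hook check: tip to post is 152.2 mm (expected 152), yaw 0.244. Now I'll look at the hook from close by, then take a second rack view for height.

```bash
python3 - <<'E'
import pickle; from h import *
from bench import bot, grip, kin, vision, job
H=np.array([.6503,.1858]);yh=.244;u=np.array([np.cos(yh),np.sin(yh)])
o=[]
for p,z,y in((H-.01*u,.33,yh),(np.array([.51,-.177]),.30,-.038)):
    bot.reach([*p,z],quat(y))
    P,q=bot.get_eef_pos(),bot.get_ee_rot(); c=vision.camera("wrist"); o.append((P,q,c)); print(P,q,bot.get_clock())
pickle.dump(o,open("w2.pkl","wb"))
f=lambda im,x0,y0,w,h:cv2.resize(im[y0:y0+h,x0:x0+w],(400,600),interpolation=cv2.INTER_CUBIC)
cv2.imwrite("pics/w2.png",np.hstack([f(o[0][2]["pixels"],210,20,140,210),f(o[1][2]["pixels"],210,20,140,210)]))
E
```

```text
[0.64076592 0.1822866  0.32993821] [ 1.91042251e-05  6.16271418e-01  7.87533819e-01 -1.49964061e-04] 3.95
[ 0.510639   -0.17648855  0.30005889] [9.50632511e-05 7.20139653e-01 6.93829130e-01 9.31886721e-05] 5.4333
```

View pics/w2.png

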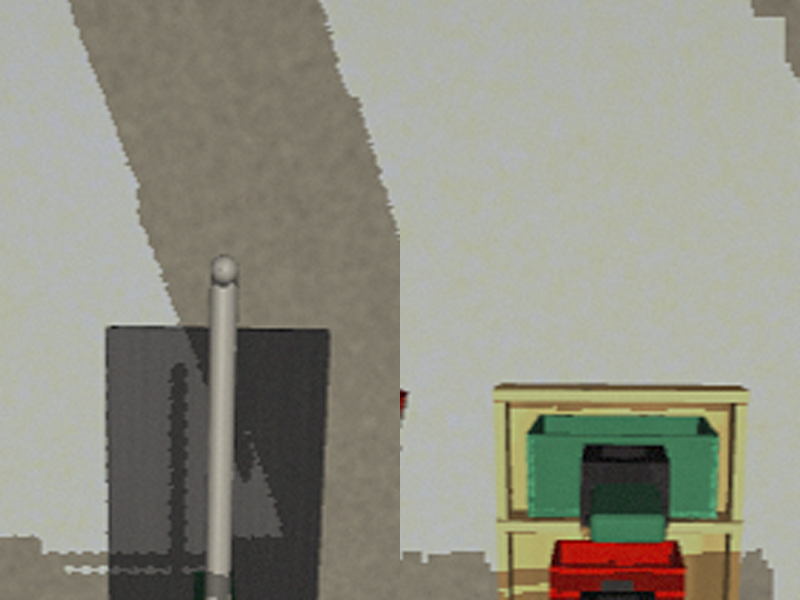

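Left: hook tip at px (288.1,113.8), arm at (286.5,216). Right: green grip's top face spans v≈201–209 at column ≈289.

```bash
cat >> h.py <<'E'
from scipy.spatial.transform import Rotation as R
def wT(P,q,c):
    T=np.eye(4);T[:3,:3]=R.from_quat([q[1],q[2],q[3],q[0]]).as_matrix();T[:3,3]=P
    return T@c["tool_from_camera"]
E
python3 - <<'E'
import pickle; from h import *
np.set_printoptions(precision=4,suppress=True)
w1=pickle.load(open("w1.pkl","rb"));a,b=pickle.load(open("w2.pkl","rb"));d=pickle.load(open("d.pkl","rb"))
T1,Ta,Tb=wT(*w1),wT(*a),wT(*b)
c=w1[2]
tip=onz(c,288.1,113.8,.203,Ta);arm=onz(c,286.5,216,.194,Ta)
print("tip",tip,"arm",arm,"yaw",np.arctan2(*(arm-tip)[[1,0]]))
print("tip tri",tri(ray(c,288.1,113.8,Ta),ray(d["top"],164.4,237.8)))
im=w1[2]["pixels"]
for col,x in(("green",285),("red",283),("yellow",285)):
    m=mask(im,col,90,25); print(col,np.flatnonzero(m[:230,x])[[0,-1]],"cols",[(v,np.flatnonzero(m[v,260:310])[[0,-1]]+260) for v in {"green":(41,44),"red":(126,132),"yellow":(209,213)}[col]])
    hs=cv2.cvtColor(im,cv2.COLOR_BGR2HSV)
    r={"green":(34,54),"red":(112,146),"yellow":(176,220)}[col]; print(hs[r[0]:r[1]:1,x,2])
mb=mask(b[2]["pixels"],"green",90,25);hb=cv2.cvtColor(b[2]["pixels"],cv2.COLOR_BGR2HSV)
print("b",hb[180:215,289,2],hb[180:215,289,1])
print("green tri",tri(ray(c,285,37.5,T1),ray(c,288.8,201,Tb)))
E
```

```text
tip [0.5668 0.1679 0.203 ] arm [0.6519 0.188  0.194 ] yaw 0.2320184835531236
tip tri (array([0.5669, 0.1678, 0.1918]), np.float64(0.000998810678920412))
green [37 96] cols [(41, array([270, 298])), (44, array([270, 299]))]
[178 179 181 101 114 125 125 124 125 126 120 128 125 113  95  76  36  36
  35  42]
red [124 147] cols [(126, array([260, 307])), (132, array([260, 307]))]
[157 153 150 156 156  44  45  50  51  48  45  54 150 184 185 184 187 184
 183 186 187 176 152  33  23  30  29  35  38 120 116 113 113 109]
yellow [163 215] cols [(209, array([271, 297])), (213, array([271, 297]))]
[154 185 186  96  39  46  40  41  44  15  36  47  42  44  38  39  44  47
  87  85  84  85  89  85  86  89  84  87  89 103 189 185 182 182 183 181
 180 182 182 172 150 188 186 123]
b [ 31  15  37  42  45  41  46  37  44  50  50  53  50  47  50  49  52  50
  51  53 106 115 128 126 126 124 124 122 120  97 146 189 182 180 178] [ 16  68  14  30  23  12  39  21  23  56 117 106 107 109 117 151 103 122
 110 115 115 122 122 121 115 117 121 117 128 116 246 241 241 241 236]
green tri (array([ 0.5041, -0.1709,  0.1862]), np.float64(0.0009159595780412938))
```

```bash
python3 - <<'E'
import pickle; from h import *
np.set_printoptions(precision=4,suppress=True)
w1=pickle.load(open("w1.pkl","rb"));a,b=pickle.load(open("w2.pkl","rb"))
T1,Tb=wT(*w1),wT(*b);c=w1[2]
hs=cv2.cvtColor(c["pixels"],cv2.COLOR_BGR2HSV)
for n,v,z in(("large",211,.195),("small",129,.177),("medium",42.3,.186)):
    row=hs[int(v)-2:int(v)+3,255:315,2].mean(0); col="yellow green red".split()[["large","medium","small"].index(n)]
    m=mask(c["pixels"],col,90,60)[int(v)-2:int(v)+3,255:315].mean(0)
    print(n,row.astype(int)[5:50])
    print(n,[onz(c,u_,v,z,T1) for u_ in (283,284.4)])
print("medium b",onz(c,289,205,.186,Tb))
E
```

```text
large [181 182 181 183 183 182 181 184 180 170 156 143 183 183 180 181 180 181
 181 180 182 181 179 181 180 181 180 180 181 180 180 180 181 180 181 181
 183 173 150 170 176 182 182 181 182]
large [array([ 0.6306, -0.1768,  0.195 ]), array([ 0.6306, -0.1757,  0.195 ])]
small [185 183 186 184 185 188 162  57  92 151 176 186 185 185 184 185 185 184
 184 184 184 184 185 184 185 184 185 185 184 184 185 184 183 186 180 139
  46  58 130 191 187 184 184 184 183]
small [array([ 0.5679, -0.1744,  0.177 ]), array([ 0.5679, -0.1733,  0.177 ])]
medium [177 177 178 178 178 181 173 144 119 112  83 111 122 123 124 125 123 123
 121 121 122 122 123 122 124 124 125 126 124 125 123 123 125 122 123 125
 125 121 104  99 113 141 164 179 178]
medium [array([ 0.5071, -0.172 ,  0.186 ]), array([ 0.5072, -0.171 ,  0.186 ])]
medium b [ 0.5075 -0.1713  0.186 ]
```

```bash
cat >> h.py <<'E'
from bench import bot, grip, kin, vision, job
H=np.array([.6505,.1866]);YH=.240
U=np.array([np.cos(YH),np.sin(YH)]);YR=-.038
def hk(x,z,y=0): # TCP for scoop origin at hook x, z above axis
    p=H+x*U+y*np.array([-U[1],U[0]]); return [*p,.190+z+.042]
def hx(p): d=np.array(p[:2])-H; return np.array([d@U, d@[-U[1],U[0]], p[2]-.232])
def fh(): f=np.array(bot.get_contact_force()); return np.array([f[:2]@U,f[:2]@[-U[1],U[0]],f[2]])
def fetch(gx,gy,oz):
    q=quat(YR)
    bot.reach([gx,gy,max(.24,oz+.042+.05)],q)
    print("above",hx(bot.get_eef_pos()))
    bot.movel([gx,gy,oz+.042],.12,guard=15)
    print("z",bot.get_eef_pos()[2])
    f0=fh(); grip(0); print("open",bot.get_opening(),"dF",fh()-f0)
    bot.movel([gx,gy,.262],.12)
    print("lift w",fh()-f0,bot.get_opening())
    bot.movel(hk(-.128,.030),.25,quat(YH))
    bot.movel(hk(-.128,.013),.1)
    print("pretip",hx(bot.get_eef_pos()),fh(),bot.get_clock())
E
python3 - <<'E'
from h import *
np.set_printoptions(precision=4,suppress=True)
grip(.05)
fetch(.6306,-.1757,.133)
ims=[vision.camera(n)["pixels"] for n in("scene","top")]
f=lambda im,x0,y0,w,h:cv2.resize(im[y0:y0+h,x0:x0+w],(400,400),interpolation=cv2.INTER_CUBIC)
cv2.imwrite("pics/p1.png",np.hstack([f(ims[0],310,100,120,120),f(ims[1],120,160,120,120)]))
E
```

```text
above [-0.1053 -0.3473  0.0067]
z 0.1762969902590114
open 0.021489704432171377 dF [-0.6568  1.535   1.6951]
lift w [-0.2223  0.6074 -3.0666] 0.021804471246631867
pretip [-0.1283 -0.0009  0.0125] [-0.1282  0.1593 -0.9469] 10.8583
```

View pics/p1.png

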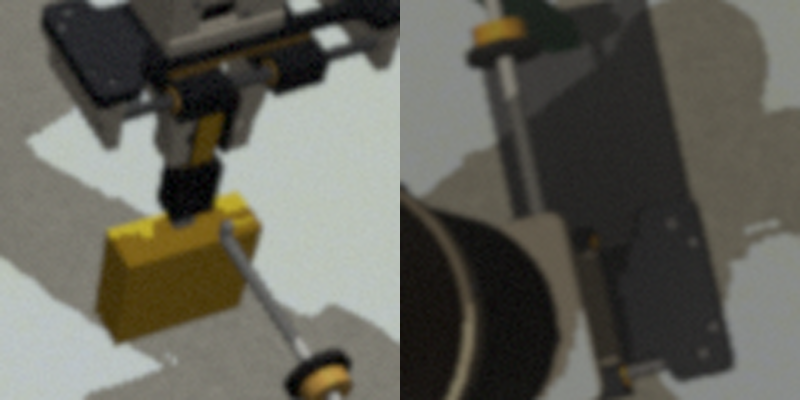

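Scoop hangs upright in the jaws, eye block at crop (160–222,155–220), tip at (228,235). I'll check the lateral alignment by projecting the expected block corners.

```bash
python3 - <<'E'
import pickle; from h import *
np.set_printoptions(precision=1,suppress=True)
s=pickle.load(open("d.pkl","rb"))["scene"];Ti=np.linalg.inv(s["world_from_camera"])
def pr(x,y,z):
    p=np.r_[H+x*U+y*np.array([-U[1],U[0]]),.19+z,1];c=Ti@p
    return (np.array([s["fx"]*c[0]/c[2]+s["cx"],s["fy"]*c[1]/c[2]+s["cy"]])-[310,100])/.3
o=np.array([-.1283,-.0009,.0112])
for n,d in(("frontTopL",(.011,-.015,.014)),("frontTopR",(.011,.015,.014)),("FbotL",(.011,-.015,-.027)),("FbotR",(.011,.015,-.027)),("gripTopL",(.0045,-.011,.062)),
 ("panFrontTopL",(.023,-.048,-.043)),("panFrontTopR",(.023,.048,-.043)),("panFBotL",(.023,-.048,-.127)),("panFBotR",(.023,.048,-.127))): print(n,pr(*(o+d)))
print("tip",pr(-.086,0,.013),"arm@stop",pr(.0,0,0))
E
```

```text
frontTopL [181.  178.8]
frontTopR [224.8 165.6]
FbotL [171.4 223.8]
FbotR [213.5 210.7]
gripTopL [194.2 112.1]
panFrontTopL [129.8 268.3]
panFrontTopR [263.5 226.3]
panFBotL [115.4 346.9]
panFBotR [239.6 306.3]
tip [225.4 220.9] arm@stop [293.1 339.6]
```

Projection agrees within about 1 px, and the tip sits about 1.5–2 mm to +y of my line. I'll shift the hook line by 1 mm and go over the tip, guarded.

```bash
sed -i 's/^H=.*;YH/H=np.array([.6503,.1876]);YH/' h.py; cat >> h.py <<'E'
def enter(dz):
    bot.movel(hk(-.128,.014+dz,.0005),.1)
    g=bot.movel(hk(-.065,.014+dz,.0005),.08,guard=8)
    print("over tip",g,hx(bot.get_eef_pos()),fh())
    return g
def lower(dz):
    f0=fh()
    g=bot.movel(hk(-.065,-.004+dz,.0005),.025,guard=5)
    print("lowered",g,hx(bot.get_eef_pos()),fh()-f0,bot.get_clock())
    return f0
E
python3 - <<'E'
from h import *
np.set_printoptions(precision=4,suppress=True)
if not enter(.0015): lower(.0015)
E
```

```text
over tip False [-0.0653  0.0004  0.0154] [ 0.3484  0.5462 -1.9707]
lowered True [-0.0652  0.0006 -0.    ] [-0.0335  0.0568  5.4558] 12.75
```

```bash
cat >> h.py <<'E'
def slide(z,xfast,xmax):
    """z: TCP height for a light bearing"""
    bot.movel(hk(-.065,z,.0005),.05); bot.wait(.1); f0=fh(); print("unloaded",hx(bot.get_eef_pos()),f0)
    g=bot.movel(hk(xfast,z,.0005),.07,guard=6)
    if g: print("EARLY STOP",hx(bot.get_eef_pos()),fh()-f0); return f0,None
    g=bot.movel(hk(xmax,z,.0005),.02,guard=4.5)
    p=hx(bot.get_eef_pos()); print("contact",g,p,fh()-f0,bot.get_clock()); return f0,(p[0] if g else None)
def press(f0,x,z,target=8.5,hold=1.1):
    cmd=x; t=None
    for i in range(25):
        bot.wait(.1); F=-(fh()-f0)[0]; now=bot.get_clock()
        print(round(now,2),"F",round(F,2),"x",round(hx(bot.get_eef_pos())[0],5))
        if F>15: cmd-=.001
        elif abs(F-target)<1.5:
            if t is None: t=now
            if now-t>hold: break
            continue
        else: cmd+=float(np.clip((target-F)/8e3,-.0005,.0004))
        bot.movel(hk(cmd,z,.0005),.02)
    return cmd
def release(cmd,z):
    bot.movel(hk(cmd-.0013,z,.0005),.02); bot.wait(.1); print("eased",hx(bot.get_eef_pos()),fh())
    grip(.05); p=bot.get_eef_pos(); bot.movel([p[0],p[1],.31],.25)
    print("released",fh(),bot.get_clock())
E
python3 - <<'E'
from h import *
np.set_printoptions(precision=4,suppress=True)
f0,x=slide(.0006,-.012,.03)
print(x)
if x is not None: print(press(f0,x,.0006))
E
```

```text
unloaded [-0.0651  0.0005  0.0002] [ 0.2238  0.5176 -1.6317]
contact True [ 0.0131 -0.0002  0.0002] [-0.7542 -1.2633  4.4216] 15.275
0.013055477703730714
15.38 F 0.02 x 0.01292
15.72 F 2.25 x 0.01318
16.07 F 4.25 x 0.01333
16.43 F 4.73 x 0.01345
16.77 F 4.91 x 0.01362
17.12 F 5.91 x 0.0138
17.48 F 7.36 x 0.0139
17.57 F 7.79 x 0.0139
17.68 F 6.97 x 0.01391
18.02 F 7.4 x 0.01397
18.12 F 8.07 x 0.01398
18.23 F 7.19 x 0.01396
18.32 F 6.74 x 0.01396
18.68 F 8.41 x 0.01404
0.015790810436703627
```

```bash
python3 - <<'E'
from h import *
np.set_printoptions(precision=4,suppress=True)
print(fh(),hx(bot.get_eef_pos()))
s=vision.camera("scene")["pixels"]
cv2.imwrite("pics/p2.png",cv2.resize(s[130:280,330:480],(600,600),interpolation=cv2.INTER_CUBIC))
E
```

```text
[-8.1861 -2.4917  4.7542] [0.014  0.0002 0.0004]
```

View pics/p2.png

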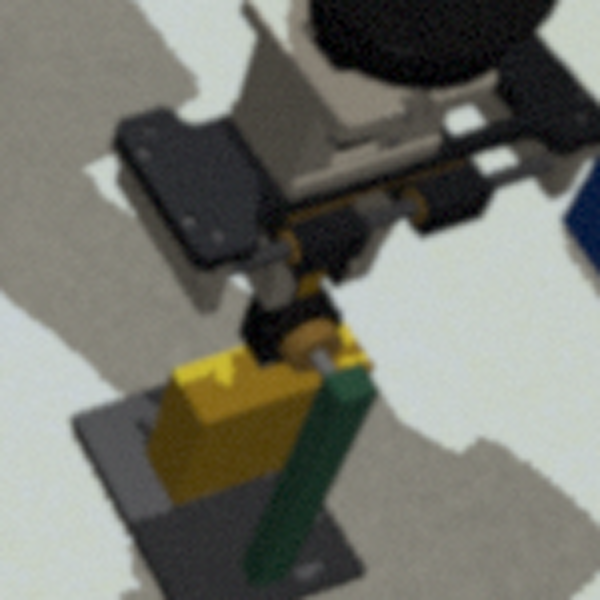

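Large's block meets the disc and is held at about 8 N. Releasing, then fetching medium.

```bash
python3 - <<'E'
from h import *
np.set_printoptions(precision=4,suppress=True)
release(.01579,.0006)
fetch(.5073,-.1712,.124)
s=vision.camera("scene")["pixels"]
cv2.imwrite("pics/p3.png",cv2.resize(s[100:250,310:460],(600,600),interpolation=cv2.INTER_CUBIC))
E
```

```text
eased [0.0137 0.0002 0.0004] [-3.7867 -4.4962  2.3295]
released [-0.7922 -0.3666 -0.7423] 20.2417
above [-0.2232 -0.3142  0.0081]
z 0.1665561637894569
open 0.021726017637025273 dF [0.5764 0.8753 1.1178]
lift w [-0.2301  0.2698 -3.4472] 0.021956047143607216
pretip [-0.1285 -0.0009  0.0127] [ 0.3132  0.0763 -1.322 ] 25.8083
```

View pics/p3.png

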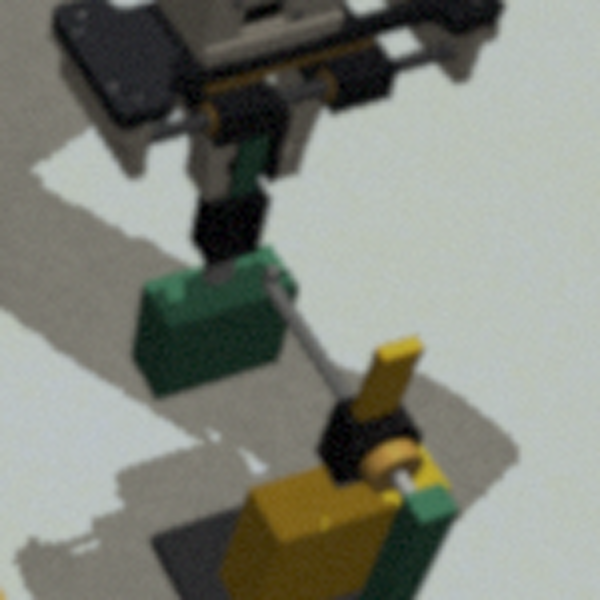

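Large hangs upright at the stop (grip at (400,370)), medium is in hand before the tip. Entering and sliding.

```bash
python3 - <<'E'
from h import *
np.set_printoptions(precision=4,suppress=True)
if not enter(.0005):
    lower(.0005); z=hx(bot.get_eef_pos())[2]+.0006
    f0,x=slide(z,-.018,.004)
    print(x,z)
    if x is not None: print(press(f0,x,z,target=8.5))
E
```

```text
over tip False [-0.0654  0.0004  0.0144] [-0.425   0.379  -0.8048]
lowered True [-0.0652  0.0006  0.0001] [-0.8096  0.149   5.0466] 27.625
unloaded [-0.0651  0.0005  0.0003] [-1.2918  0.9782 -2.0348]
contact True [-0.009   0.0001  0.0003] [ 1.1767 -1.4523  4.5203] 29.4083
-0.009007344088929168 0.0006628905127519341
29.51 F -3.05 x -0.00912
29.86 F 0.08 x -0.00895
30.21 F 2.3 x -0.00882
30.56 F 4.98 x -0.00873
30.91 F 4.96 x -0.00862
31.26 F 6.42 x -0.00847
31.61 F 7.7 x -0.00839
31.71 F 5.91 x -0.00841
32.06 F 7.37 x -0.00829
32.16 F 7.43 x -0.0083
32.26 F 6.88 x -0.00828
32.61 F 7.24 x -0.00823
32.71 F 8.07 x -0.00822
-0.006220508739052042
```

Contact came 22.1 mm before the large one's, as expected, and it was held at about 7–8 N. On to the small.

```bash
python3 - <<'E'
from h import *
np.set_printoptions(precision=4,suppress=True)
release(-.00622,.00066)
fetch(.568,-.175,.115)
s=vision.camera("scene")["pixels"]
cv2.imwrite("pics/p4.png",cv2.resize(s[100:250,310:460],(600,600),interpolation=cv2.INTER_CUBIC))
E
```

```text
eased [-0.0085  0.0002  0.0004] [-5.9435 -2.4376  2.6325]
released [ 1.1432  0.2111 -1.5085] 34.225
above [-0.1653 -0.3321  0.0081]
z 0.1576788079694141
open 0.021513060755198012 dF [-1.4924 -0.5738  1.3653]
lift w [-0.6724 -2.0796 -1.9229] 0.021748231846154317
pretip [-0.1284 -0.0009  0.0125] [-0.0332  0.3687 -1.4525] 39.875
```

View pics/p4.png

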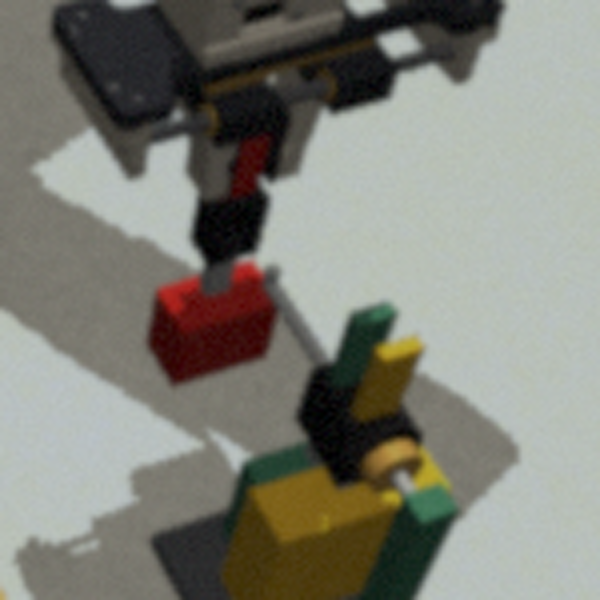

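Medium is nested behind large (grips at (368,340) and (395,375)), small is in hand. Same procedure; contact is expected at x ≈ -31 mm.

```bash
python3 - <<'E'
from h import *
np.set_printoptions(precision=4,suppress=True)
if not enter(.0007):
    lower(.0007); z=hx(bot.get_eef_pos())[2]+.0006
    f0,x=slide(z,-.040,-.018)
    print(x,z)
    if x is not None:
        c=press(f0,x,z,target=8.5); print(c,fh())
        open("z","w").write(f"{c} {z}")
E
```

```text
over tip False [-0.0653  0.0004  0.0146] [ 0.2616 -0.3053 -1.8925]
lowered True [-0.0652  0.0006 -0.    ] [-0.6689  0.6296  5.6095] 41.7
unloaded [-0.0651  0.0005  0.0002] [-0.4904 -0.0251 -1.5542]
contact True [-0.0308  0.0003  0.0001] [-0.1895 -0.8943  4.1366] 43.175
-0.030783563831969927 0.0005766084039825864
43.27 F -0.91 x -0.03085
43.62 F 1.01 x -0.03073
43.98 F 4.23 x -0.0306
44.33 F 5.28 x -0.03051
44.67 F 7.44 x -0.03045
44.77 F 7.51 x -0.03046
44.88 F 7.23 x -0.03044
44.98 F 7.77 x -0.03042
45.08 F 6.45 x -0.03044
45.42 F 8.04 x -0.03038
45.52 F 8.15 x -0.03042
45.62 F 7.57 x -0.03039
45.73 F 8.35 x -0.03038
45.83 F 8.67 x -0.0304
-0.028927540840014056 [-9.1643 -0.0714  3.1132]
```

```bash
python3 - <<'E'
from h import *
np.set_printoptions(precision=4,suppress=True)
c,z=map(float,open("z").read().split())
release(c,z)
bot.reach([.50,-.10,.33],quat(0)); bot.wait(.5)
im=[vision.camera(n)["pixels"] for n in("scene","top")]
f=lambda im,x0,y0,w,h:cv2.resize(im[y0:y0+h,x0:x0+w],(400,400),interpolation=cv2.INTER_CUBIC)
cv2.imwrite("pics/p5.png",np.hstack([f(im[0],360,160,90,90),f(im[1],110,130,120,120)])); print(bot.get_clock())
E
```

```text
eased [-0.0306  0.0004  0.0004] [-4.8311 -0.8933 -0.0223]
released [-0.3539  0.2521 -0.9183] 47.3417
49.1167
```

View pics/p5.png

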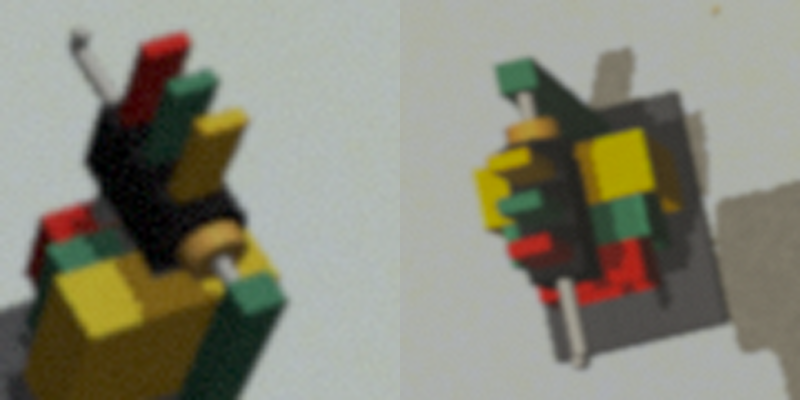

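All three scoops hang nested with even grip spacing (about 43 crop px, or 21–22 mm). The robot is clear of them.

```bash
python3 -c "
from bench import job,bot
job.finish_job(); print(bot.get_clock())"
```

```text
the job is handed in; nothing more can be done
the job is handed in; nothing more can be done
```

All three scoops are on the hook in the order large, medium, small, and I handed the job in at about 49 s of the 72 s allowed. `finish_job` reports no verdict, so the outcome is my reading of the sensors and pictures.

- **Pressing:** Each scoop was pressed home for about a second at roughly 6–9 N, as read at the wrist. I saw no sampled reading near 20 N.
- **Spacing:** The medium made contact 22.1 mm in front of the large, and the small 21.8 mm in front of the medium; 22 mm is nominal.
- **Final pictures:** All three hang upright and nested with their eye blocks face to face, and the large one is at the stop. The robot was clear. I sent it nowhere near the tin, brass part or chuck key, but I did not re-measure them.

Some readings were less clean:

- **Cameras:** They disagreed by about 2–3 mm on the hook's sideways position. I shifted the hook line by 1 mm, and every entry over the tip then went without contact.
- **Contact stops:** The guarded slides stopped mainly on vertical force. I confirmed real contact by the force rising as I pressed, about 8 N/mm for the large.
- **Release:** About 4–6 N of push was still on each scoop when I opened the gripper.

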